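# Feed the yellow-capped vial carrier past its spring plunger into the reader

## Robot

A 7-joint arm with a two-finger parallel gripper is mounted at the origin on the work surface. World frame = base frame: x ahead of the robot, y to its left, z up, the work surface at z = 0. Lengths are in m, angles in rad, forces in N, time in s.
With the tool pointing down it reaches from about 0.35 to 0.9 m from the base axis. Payload 8.1 kg.
Tool frame: the origin (TCP) lies midway between the tips of the shut fingers; the grasp point (between the pads) lies 19 mm behind it (env.tcp_to_grasp is the distance from the TCP to the grasp point, in m); z points along the fingers, x is the direction in which the jaws open and shut, and the axes are right-handed (so a half turn about z gives the same grasp; the last joint's range is limited). The gripper opens to 85 mm and grips with 20 to 120 N. Pads are 22 mm wide; open, the fingers measure 114 mm over their backs; the gripper's body (76 mm by 85 mm) begins 54 mm behind the grasp point. The pads swing forward as they close: fully open they stand 13 mm farther back than shut.
Start: joints at [1.213, 0.434, 0.025, 1.573, -0.012, 1.134, -0.075], TCP at [0.158, -0.605, 0.231] pointing down, gripper open.
Joint ranges: [-2.62, 2.62], [-0.44, 2.09], [-1.27, 1.32], [0.08, 2.57], [-1.32, 4.46], [0.12, 2], [-2.74, 2.74]. Speed limits (rad/s): [2.22, 2.22, 3.01, 3.01, 3.14, 3.14, 3.14].

## Interface

Orientations are given as a 3x3 rotation matrix whose columns are the frame's x, y, z axes.
In Python, from workcell import status, optics, ticket, env gives the robot as it stands.
- The arm moves only by the tool drive_tool, never from a script. Its argument "plan" is a list of rows, each a list of 5 numbers: the opening, from 0 (shut) to 1 (fully open), then the shift along the tool's x, y, z in m, then the turn about the tool's z in rad. A call has 1 to 12 rows; each row shifts and turns the commanded pose from where the row before left it, along the tool's axes as they then stand; what a row does not reach is not made up. A row lasts 1/10 s, in which the tool goes at most 50 mm and 8.59 degrees, less where a joint would pass 70% of its speed; a pose out of reach is approached as far as the arm can. A call is refused whole if a number of a shift passes 0.05 or a number of a turn 0.15, either way. A call with a gripper value outside its range is refused whole. The fingers move at their own pace and stop on an object; "squeeze" is the grip in N (left out, the last holds). Time passes only in rows, so rows that do not move let the fingers close. It gives the time, the measured TCP pose, the force and the opening at its end, in the units of the state.
- status.observe(): the state, without advancing time (a new reading comes with each control period).
- optics.camera(name): name is "scene" or "side" or "wrist"; returns (picture, depth): 480x640x3 uint8, blue, green, red; 480x640 float32, m along the optical axis (not along the pixel's ray), 0 where there is no reading.
- optics.camera_info(name): a dict with "mtx" (3x3 intrinsics, pixels), "camera_from_world" (4x4, takes a point from world to camera coordinates); the wrist camera has in their place "mount" (4x4, takes a point from camera to tool coordinates, whose origin is the TCP and whose axes are the tool frame's). Camera axes: x right, y down, z forward; pixel columns grow to the right and rows downward; lengths in m; the calibration is good to about 2 mm. A picture is of the moment at which its call begins: read the wrist's pose just before it. camera_info takes no time and is no camera call.
- ticket.sign_off(): hands the job in, once; it reports no verdict.
The state is a dict: "clock": time; "qpos": joint angles; "qd": joint speeds; "effort": joint torques, N m; "ee_pos": TCP position; "tcp_rot": TCP orientation; "wrist_force": force on the tool from outside, world axes, zero at the start; "moment": the same for the moment, N m; "gripper_width": finger opening in m.
Only numpy, scipy, OpenCV 4.12 (cv2) and the standard library are available. Lean on these libraries where they do the work, as an engineer would, in place of code of your own. Each camera call takes 0.05 s, during which the arm holds its last target. There are 200 camera calls.

## Task

Load the carrier with the yellow-capped jars into the two-lane vial reader: with a fingertip press down the red spring plunger standing in the carrier's front window, keep it down while you push the carrier away towards the housing until it has run over the plunger, and push on until the plunger springs up in the carrier's rear window and locks it. Only press and push: lift nothing, keep the jars standing in their cells, leave the white-capped carrier and its plunger alone and do not knock the other things about. Finish with the hand clear.

Things in the scene. Friction and masses are not known exactly. Their poses are not given: they have to be found in the camera images.
- reader: Two-lane vial reader, fixed: a dark deck 470 x 252 mm, top 20 mm above the table, with rails, and a white housing at its far end. Origin on the table midway between the two plungers; x runs along the lanes towards the housing (the loading direction), y to the left, z up. Lane centres at y = +56 and -56 mm; deck from x = -140 to 330 mm. The rails are 33 mm above the table, 81 mm free between their lips.
- housing_front (a point): Middle of the upper front edge of the reader's housing (reader x = 175 mm, 102 mm above the table). The housing is 252 mm wide, and 136 mm high from reader x = 225 mm on. Each lane runs into it through a tunnel 91 mm wide up to an end stop, which the carrier meets when its origin is at reader x = 82 mm.
- plunger_left_top (a point): Top centre of the left lane's red spring plunger (reader x = 0, y = +56 mm): a button 34 mm across, flat top 27 mm across. Released, its top is 12 mm above the deck (32 mm above the table), 4 mm proud of the carrier plate, and locks the carrier. It moves straight down 14 mm; spring 3 N at the top, 6 N fully down. The plate passes over it only while its top is held within 2 mm of the deck's level.
- plunger_right_top (a point): Top centre of the right lane's red spring plunger (reader x = 0, y = -56 mm); made like the left one.
- plunger_left (a joint): Travel of the left plunger, m: 0 up (locking), 0.014 fully down; grows as it is pressed.
- plunger_right (a joint): Travel of the right plunger, m: 0 up (locking), 0.014 fully down; grows as it is pressed.
- carrier_yellow: Carrier with the yellow-capped jars, in either lane: aluminium plate 274 x 88 mm, 8 mm thick (hollowed 3 mm beneath but for 19 mm edge runners), 0.35 to 0.7 kg, loose between the rails. Origin at deck level in the centre of its front window; axes as the reader's. The plate ends at x = -117 and +157 mm. At the start its origin is within 3 mm of reader x = 0, locked by the plunger in the front window.
- front_window_edge (a point): Upper middle of the front edge (towards the housing) of the yellow carrier's front window, at carrier x = 21 mm, 8 mm above the deck. The window goes right through the plate, 42 mm along x, 50 mm across. A fingertip holding the plunger down in the window pushes on this edge with about 3 to 15 N; the plate then covers the plunger and keeps it down.
- rear_window (a point): Centre of the yellow carrier's rear window, carrier x = -80 mm, same size (42 x 50 mm), with a 38 mm bar between the two windows. The plunger springs up in it when the carrier has gone about 80 mm (free to rise with the carrier's origin at reader x = 76 to 82 mm; 82 mm is the end stop).
- jar_rack (a point): Middle of the floor of the yellow carrier's blue rack of four cells (carrier x = 75 to 153 mm). The cell walls rise to 30 mm and the jars' tops to 58 mm above the deck.
- carrier_white: The same kind of carrier with three white-capped jars, in the other lane, locked by its own plunger; stays as it is.
- jar_yellow_1: Clear sample jar, yellow cap, 33 mm across, 50 mm high, standing in a cell of the yellow carrier; origin at the centre of its underside.
- jar_yellow_2: Clear sample jar, yellow cap, 33 mm across, 50 mm high, standing in a cell of the yellow carrier; origin at the centre of its underside.
- jar_yellow_3: Clear sample jar, yellow cap, 33 mm across, 50 mm high, standing in a cell of the yellow carrier; origin at the centre of its underside.
- jar_white_1: Clear sample jar, white cap, 33 mm across, 50 mm high, standing in a cell of the white carrier; origin at the centre of its underside.
- jar_white_2: Clear sample jar, white cap, 33 mm across, 50 mm high, standing in a cell of the white carrier; origin at the centre of its underside.
- jar_white_3: Clear sample jar, white cap, 33 mm across, 50 mm high, standing in a cell of the white carrier; origin at the centre of its underside.
- spare_yellow: Loose yellow-capped jar, 33 mm across, 50 mm high, standing on the table left of the reader; origin under its centre.
- spare_white: Loose white-capped jar, 33 mm across, 50 mm high, standing on the table right of the reader; origin under its centre.
- tube_rack: Loose grey rack of purple-capped tubes, 55 x 110 mm, 41 mm high, on the table left of the reader; origin under its centre.
- reagent_bottle: Loose bottle, 60 mm across, 130 mm high, on the table right of the reader; origin under its centre.
- rubber_stamp: Loose hand stamp with a wooden knob, 50 x 32 mm, 62 mm high, standing on the reader's housing; origin under its centre.
Not all that is in view belongs to the job. What is shaped like the jar_white_3 but purple is not meant.

How it is judged:
By the outcome, as a careful person would: the job done as asked, in the order asked, and still so for the second after the job is handed in, with the robot touching nothing.
It also fails if it takes over 32 s, if anything falls off the work surface, if the arm or the gripper's body presses on something with over 40 N, if the wrist force passes 120 N, or if a joint passes its speed limit or range.

## Working session

There is one attempt and no reset: what is moved stays moved. The work goes in short steps, Python scripts to look and compute and a tool call to move; the robot and the scene stay as the last step left them, time stands still between calls to the robot, and variables do not carry over. Pictures are saved under pics/ and viewed, about 8 in all and at most 12, crops included, and the job is handed in when it is done.

Besides the shell and the picture viewer there is one more tool, called after ">>>" as name([rows], argument=value, ...), one row to a line, values as JSON. drive_tool: Moves the arm, as the interface text tells. Its arguments: {"type":"object","properties":{"plan":{"type":"array"},"squeeze":{"type":"number"}},"required":["plan"]}

```bash
mkdir -p pics; ls; python3 - <<'E'
from workcell import status, optics
import cv2, numpy as np
s=status.observe()
print({k:np.round(v,3).tolist() for k,v in s.items()})
for n in ("scene","side"):
    p,d=optics.camera(n); cv2.imwrite(f"pics/{n}0.png",p); np.save(f"pics/{n}0.npy",d)
    i=optics.camera_info(n); print(n,np.round(i["mtx"],1).tolist(),np.round(i["camera_from_world"],3).tolist())
print(optics.camera_info("wrist"))
E
```

```text
pics
{'clock': 0.0, 'qpos': [1.213, 0.435, 0.025, 1.574, -0.012, 1.134, -0.075], 'qd': [-0.0, -0.001, -0.002, 0.0, 0.001, -0.001, 0.0], 'effort': [0.0, -67.049, 1.025, -31.622, 0.016, 0.012, 0.0], 'ee_pos': [0.157, -0.604, 0.23], 'tcp_rot': [[0.252, -0.968, -0.001], [-0.968, -0.252, 0.002], [-0.002, 0.0, -1.0]], 'wrist_force': [0.966, 0.617, -0.279], 'moment': [-0.005, 0.017, 0.025], 'gripper_width': 0.085}
scene [[614.7, 0.0, 321.1], [0.0, 614.7, 237.6], [0.0, 0.0, 1.0]] [[-0.217, 0.976, 0.009, 0.081], [0.81, 0.185, -0.557, -0.435], [-0.545, -0.113, -0.831, 1.461], [0.0, 0.0, 0.0, 1.0]]
side [[490.6, 0.0, 318.8], [0.0, 490.6, 239.0], [0.0, 0.0, 1.0]] [[-0.978, -0.208, -0.022, 0.604], [-0.128, 0.679, -0.723, 0.132], [0.165, -0.704, -0.691, 0.823], [0.0, 0.0, 0.0, 1.0]]
{'mtx': array([[374.06383526,   0.        , 316.53521087],
       [  0.        , 374.06383526, 237.77769157],
       [  0.        ,   0.        ,   1.        ]]), 'mount': array([[ 9.99997530e-01,  1.48103839e-03,  1.65731336e-03,
         6.46947132e-04],
       [-1.92129667e-03,  9.50887051e-01,  3.09532107e-01,
        -7.90340319e-02],
       [-1.11748888e-03, -3.09534527e-01,  9.50887547e-01,
        -1.41638204e-01],
       [ 0.00000000e+00,  0.00000000e+00,  0.00000000e+00,
         1.00000000e+00]])}
```

View pics/scene0.png

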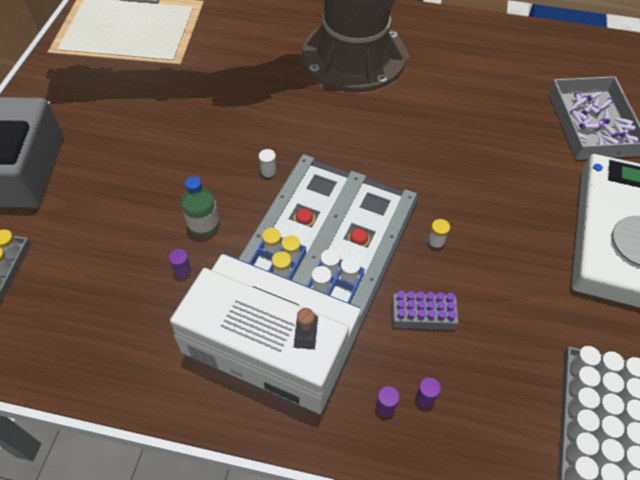

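View pics/side0.png

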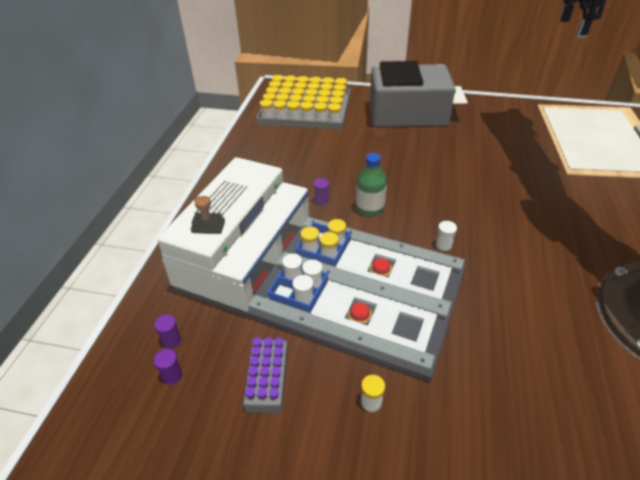

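The yellow carrier is in the right lane: scene red button at about (304,216), side view at about (381,266). The left plunger is at scene (359,236), side (360,311). Next I cast rays to get positions.

```bash
cat > h.py <<'E'
import cv2, numpy as np
from workcell import status, optics
def cam(n):
    i=optics.camera_info(n)
    if n=="wrist":
        s=status.observe(); T=np.eye(4); T[:3,:3]=s["tcp_rot"]; T[:3,3]=s["ee_pos"]
        return i["mtx"], T@i["mount"]
    return i["mtx"], np.linalg.inv(i["camera_from_world"])
def ray(K,T,uv,z):
    d=T[:3,:3]@np.linalg.solve(K,[*uv,1.]); o=T[:3,3]
    return o+d*(z-o[2])/d[2]
def blobs(p,lo,hi,amin):
    h=cv2.cvtColor(p,cv2.COLOR_BGR2HSV); m=cv2.inRange(h,lo,hi)
    n,l,st,c=cv2.connectedComponentsWithStats(m)
    return [(c[i],st[i],l==i) for i in range(1,n) if st[i][4]>amin]
E
python3 - <<'E'
from h import *
for n in ("scene","side"):
    p=cv2.imread(f"pics/{n}0.png"); K,T=cam(n)
    P=[]
    for c,st,m in blobs(p,(0,170,130),(8,255,255),60):
        w=ray(K,T,c,.032); print(n,"red",c.round(1),st,w.round(4)); 
        if st[4]>60: P.append(w)
    for c,st,m in blobs(p,(20,130,150),(35,255,255),60):
        w=ray(K,T,c,.078); print(n,"yel",c.round(1),st[4],w.round(4))
    P=sorted(P[:],key=lambda a:a[1])
    if len(P)==2:
        d=P[1]-P[0]; print("sep",np.hypot(*d[:2]),"loading yaw deg",np.degrees(np.arctan2(-d[0],d[1])))
E
```

```text
scene red [303.8 214.2] [297 210  14  10 111] [ 0.5055 -0.0039  0.032 ]
scene red [359.6 233.9] [353 230  13  10  86] [0.5261 0.1068 0.032 ]
scene yel [440.6 225.9] 216 [0.5085 0.2469 0.078 ]
scene yel [  4.6 236.1] 146 [ 0.6999 -0.4922  0.078 ]
scene yel [271.1 235.4] 213 [ 0.5953 -0.0408  0.078 ]
scene yel [290.4 243. ] 215 [ 0.6032 -0.004   0.078 ]
scene yel [281.  259.4] 237 [ 0.6391 -0.0115  0.078 ]
sep 0.11261400821072826 loading yaw deg -10.529893033447877
side red [381.2 264.6] [374 259  15  12 132] [0.5021 0.001  0.032 ]
side red [359.7 310. ] [352 304  17  13 173] [0.5248 0.1102 0.032 ]
side yel [304.1  92.3] 2410 [ 0.7663 -0.5249  0.078 ]
side yel [332.9 232.4] 435 [ 0.5941 -0.0179  0.078 ]
side yel [309.2 233.6] 212 [ 0.6352 -0.0069  0.078 ]
side yel [373.  385.4] 443 [0.4846 0.2689 0.078 ]
sep 0.11152152706967015 loading yaw deg -11.711905775669543
```

Right plunger is near (0.504, -0.001) with the loading direction at yaw of about -11°; the 112 mm separation checks. The plan is shut fingers, tool x across the lane and camera towards the housing.

>>> drive_tool([
  [0,0,0,0,0.112],
  [0,0,0,0,0.112],
  [0,0,0,0,0.112],
  [0,0,0,0,0.112],
  [0,-0.04,-0.013,0,0],
  [0,-0.04,-0.013,0,0],
  [0,-0.04,-0.013,0,0],
  [0,-0.04,-0.013,0,0],
  [0,-0.04,-0.013,0,0],
  [0,-0.04,-0.013,0,0],
  [0,-0.04,-0.013,0,0],
  [0,-0.04,-0.013,0,0],
], squeeze=40)

```text
clock: 1.3
ee_pos: [0.3214, -0.3091, 0.2312]
tcp_rot: [[-0.192, -0.981, -0.0], [-0.981, 0.192, 0.0], [0.0, 0.0, -1.0]]
wrist_force: [0.9, -0.1, -0.8]
gripper_width: 0.0001
```

>>> drive_tool([
  [0,-0.0375,-0.0133,0,0],
  [0,-0.0375,-0.0133,0,0],
  [0,-0.0375,-0.0133,0,0],
  [0,-0.0375,-0.0133,0,0],
  [0,-0.0375,-0.0133,0,0],
  [0,-0.0375,-0.0133,0,0],
  [0,-0.0375,-0.0133,0,0],
  [0,-0.0375,-0.0133,0,0],
  [0,-0.0375,-0.0133,0,0],
  [0,0,0,0.04,0],
  [0,0,0,0.04,0],
  [0,0,0,0.02,0],
])

```text
clock: 2.5
ee_pos: [0.5015, -0.0024, 0.1282]
tcp_rot: [[-0.191, -0.982, -0.004], [-0.982, 0.191, -0.0], [0.001, 0.004, -1.0]]
wrist_force: [0.1, -0.7, 0.0]
gripper_width: -0.0002
```

```bash
cat > look.py <<'E'
from h import *
import sys
f=sys.argv[1]
s=status.observe(); K,T=cam("wrist"); p,d=optics.camera("wrist"); cv2.imwrite(f"pics/{f}.png",p)
print(s["clock"],s["ee_pos"].round(4) if hasattr(s["ee_pos"],"round") else s["ee_pos"],np.round(s["wrist_force"],1))
R=np.array(s["tcp_rot"]); P=[]
for c,st,m in blobs(p,(0,170,130),(8,255,255),200):
    w=ray(K,T,c,.032); P.append(w); print("red",c.round(1),st,"world",w.round(4),"tool",(R.T@(w-s["ee_pos"])).round(4))
if len(P)==2:
    P.sort(key=lambda a:a[1]); e=P[1]-P[0]; print("sep",np.hypot(*e[:2]),"yaw",np.degrees(np.arctan2(-e[0],e[1])))
E
python3 look.py w1
```

```text
2.5 [ 0.5015 -0.0024  0.1282] [ 0.1 -0.7  0. ]
```

View pics/w1.png

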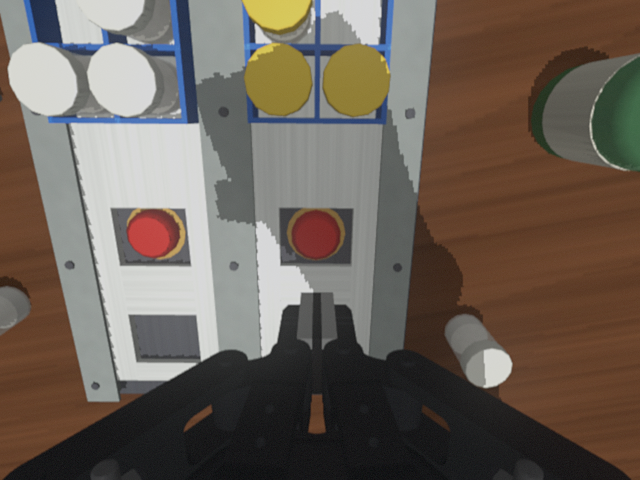

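The wrist view shows the right plunger at (315,233) in its window (rows 207–266), with the lane edges square to the tool. The mask missed the shaded red, so I loosen it.

```bash
sed -i 's/(0,170,130),(8,255,255)/(0,150,80),(6,255,255)/' look.py; python3 - <<'E'
import re
s=open('look.py').read()
s=s.replace('p,d=optics.camera("wrist"); cv2.imwrite(f"pics/{f}.png",p)','p=cv2.imread("pics/w1.png")')
exec(s.replace('f=sys.argv[1]',''))
for uv in ((316,207),(316,266),(280,236),(353,236)):
    w=ray(K,T,uv,.028); print(uv,w.round(4),(R.T@(w-s_["ee_pos"] if 0 else R.T@(w-np.array(status.observe()["ee_pos"])))).round(4))
E
```

```text
2.55 [ 0.5003 -0.0027  0.1262] [-0.7  0.3 -1.1]
red [316.7 234. ] [ 295  210   45   48 1571] world [ 0.5046 -0.005   0.032 ] tool [ 0.0013 -0.0053  0.0942]
red [148.8 236. ] [ 128  215   43   42 1365] world [0.5244 0.1042 0.032 ] tool [-0.1098 -0.0038  0.094 ]
sep 0.11104173300930689 yaw -10.268274713551211
(316, 207) [ 0.5217 -0.0078  0.028 ] [ 0.0223 -0.0044 -0.0981]
(316, 266) [4.806e-01 1.000e-04 2.800e-02] [-0.0188  0.0036 -0.0984]
(280, 236) [0.5066 0.0197 0.028 ] [ 0.0072  0.0232 -0.098 ]
(353, 236) [ 0.4973 -0.0285  0.028 ] [-0.0021 -0.025  -0.0985]
```

Window spans 42 mm as expected; plunger and window centres are at about (0.503, -0.0045). I descend to just above the button.

>>> drive_tool([
  [0,0.0015,-0.002,0.025,0],
  [0,0,0,0.025,0],
  [0,0,0,0.02,0],
  [0,0,0,0.01,0],
  [0,0,0,0.005,0],
  [0,0,0,0,0],
  [0,0,0,0,0],
])

```text
clock: 3.25
ee_pos: [0.5057, -0.0044, 0.0472]
tcp_rot: [[-0.192, -0.981, 0.001], [-0.981, 0.192, -0.0], [-0.0, -0.001, -1.0]]
wrist_force: [-0.3, -0.7, -0.3]
gripper_width: -0.0
```

```bash
python3 look.py w2; python3 - <<'E'
from workcell import status
import numpy as np
s=status.observe();print(s['ee_pos'],s['wrist_force'])
E
```

```text
3.25 [ 0.5057 -0.0044  0.0472] [-0.3 -0.7 -0.3]
red [ 79.3 294.6] [  44  261   75   66 3489] world [0.5271 0.1024 0.032 ] tool [-0.1089 -0.0005  0.0152]
red [312.8 282.1] [ 280  261   68   47 2018] world [ 0.5127 -0.0051  0.032 ] tool [-0.0007 -0.007   0.0152]
sep 0.10840972129952153 yaw -7.635188102833328
[ 0.50571114 -0.00439036  0.04721498] [-0.46275177 -0.1614853  -0.01750973]
```

View pics/w2.png

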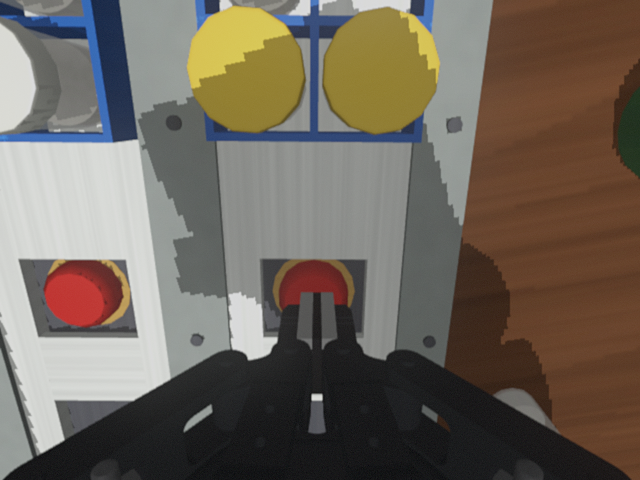

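The tip is centred over the button (image centre about (313,290)) within the window, columns 262–366. I press down in steps.

>>> drive_tool([
  [0,0,0,0.01,0],
  [0,0,0,0.007,0],
  [0,0,0,0.003,0],
  [0,0,0,0.003,0],
  [0,0,0,0.001,0],
  [0,0,0,0,0],
  [0,0,0,0,0],
])

```text
clock: 4.0
ee_pos: [0.5055, -0.0044, 0.0226]
tcp_rot: [[-0.192, -0.981, 0.001], [-0.981, 0.192, -0.0], [-0.0, -0.001, -1.0]]
wrist_force: [2.1, -1.3, 4.5]
gripper_width: 0.0001
```

```bash
python3 - <<'E'
from workcell import status,optics
for i in range(3):
    s=status.observe();print(s['clock'],s['ee_pos'],s['wrist_force']); optics.camera("wrist")
E
```

```text
4.0 [ 0.50547755 -0.00442983  0.02256297] [ 2.05349478 -1.27368308  4.54396069]
4.05 [ 0.50551707 -0.00440649  0.02259787] [ 3.57789614 -1.1452015   3.66170426]
4.1 [ 0.50551844 -0.00441173  0.02258443] [ 1.95375133 -1.11547202  4.52232278]
```

>>> drive_tool([
  [0,0,0,0.0016,0],
  [0,0,0,0,0],
  [0,0,-0.003,0,0],
  [0,0,-0.003,0,0],
  [0,0,-0.002,0,0],
  [0,0,-0.002,0,0],
  [0,0,0,0,0],
])

```text
clock: 4.85
ee_pos: [0.5077, -0.0052, 0.02]
tcp_rot: [[-0.19, -0.982, -0.013], [-0.982, 0.19, -0.0], [0.003, 0.012, -1.0]]
wrist_force: [-20.4, 5.6, 27.4]
gripper_width: -0.0001
```

```bash
python3 - <<'E'
from workcell import status
s=status.observe();print(s['clock'],s['ee_pos'],s['wrist_force'])
E
```

```text
4.85 [ 0.50770271 -0.00518002  0.02003781] [-20.36586      5.60152818  27.40374579]
```

Unexpected: 20 N back and 27 N up after about 2 mm, so it is jamming. I ease off and look.

>>> drive_tool([
  [0,0,0.004,-0.001,0],
  [0,0,0.004,0,0],
  [0,0,0,0,0],
])

```text
clock: 5.15
ee_pos: [0.5067, -0.0048, 0.0217]
tcp_rot: [[-0.192, -0.981, -0.0], [-0.981, 0.192, -0.0], [0.0, 0.0, -1.0]]
wrist_force: [0.7, -0.6, 4.7]
gripper_width: -0.0003
```

```bash
python3 look.py w3; python3 - <<'E'
from h import *
p,_=optics.camera("side"); q=cv2.imread("pics/side0.png"); s=status.observe(); print(s['clock'],s['ee_pos'],s['wrist_force'],np.array(s['tcp_rot'])[:,2])
a=np.hstack([cv2.resize(x[200:320,280:480],None,fx=2,fy=2,interpolation=cv2.INTER_CUBIC) for x in (q,p)])
w=cv2.imread("pics/w3.png")[200:400,190:450]; w=cv2.resize(w,(468,360)); 
c=np.zeros((600,800,3),np.uint8); c[:240]=a; c[240:600,:468]=w; cv2.imwrite("pics/c3.png",c)
E
```

```text
5.15 [ 0.5067 -0.0048  0.0217] [ 0.7 -0.6  4.7]
red [ 46.2 322.3] [   1  286   93   75 5360] world [0.5282 0.0996 0.032 ] tool [-0.1066 -0.0011 -0.0103]
5.25 [ 0.50665213 -0.00478683  0.02160209] [-0.41578213 -0.50821108  5.30817041] [-8.07448468e-04 -8.32084189e-05 -9.99999671e-01]
```

View pics/c3.png

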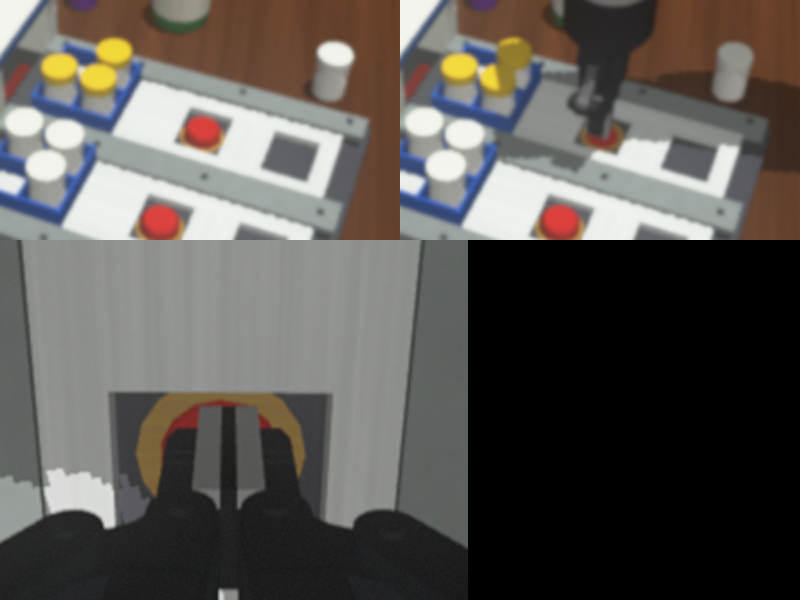

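The tip front is still about 4–5 mm short of the window edge, and it stopped at z = 0.020, which is deck level. The drag tilts the compliant arm and digs the tip corners into the deck. I push again at about 0.0215, in small checked steps.

>>> drive_tool([
  [0,0,-0.002,0,0],
  [0,0,-0.002,-0.0002,0],
  [0,0,0,0,0],
])

```text
clock: 5.55
ee_pos: [0.5102, -0.0056, 0.0215]
tcp_rot: [[-0.192, -0.981, -0.002], [-0.981, 0.192, -0.0], [0.0, 0.002, -1.0]]
wrist_force: [-4.7, 0.8, 5.0]
gripper_width: -0.0004
```

>>> drive_tool([
  [0,0,-0.002,0,0],
  [0,0,-0.002,0,0],
  [0,0,0,0,0],
])

```text
clock: 5.85
ee_pos: [0.5127, -0.0062, 0.0214]
tcp_rot: [[-0.192, -0.981, -0.004], [-0.981, 0.192, -0.0], [0.001, 0.004, -1.0]]
wrist_force: [-8.4, 1.6, 8.0]
gripper_width: 0.0
```

>>> drive_tool([
  [0,0,-0.002,-0.0003,0],
  [0,0,-0.001,-0.0002,0],
  [0,0,0,0,0],
])

```text
clock: 6.15
ee_pos: [0.5165, -0.007, 0.0219]
tcp_rot: [[-0.192, -0.981, -0.003], [-0.981, 0.192, -0.0], [0.001, 0.003, -1.0]]
wrist_force: [-4.7, 0.8, 3.2]
gripper_width: -0.0001
```

>>> drive_tool([
  [0,0,-0.001,0.0004,0],
  [0,0,-0.002,0,0],
  [0,0,-0.002,0,0],
  [0,0,0,0,0],
])

```text
clock: 6.55
ee_pos: [0.5205, -0.0078, 0.0215]
tcp_rot: [[-0.192, -0.981, -0.004], [-0.981, 0.192, -0.0], [0.001, 0.004, -1.0]]
wrist_force: [-8.2, 2.2, 7.8]
gripper_width: 0.0001
```

```bash
python3 look.py w4
```

```text
6.55 [ 0.5205 -0.0078  0.0215] [-8.2  2.2  7.8]
red [ 52.5 352. ] [   9  318   90   71 5017] world [0.5288 0.0995 0.032 ] tool [-0.1069  0.0125 -0.0106]
```

View pics/w4.png

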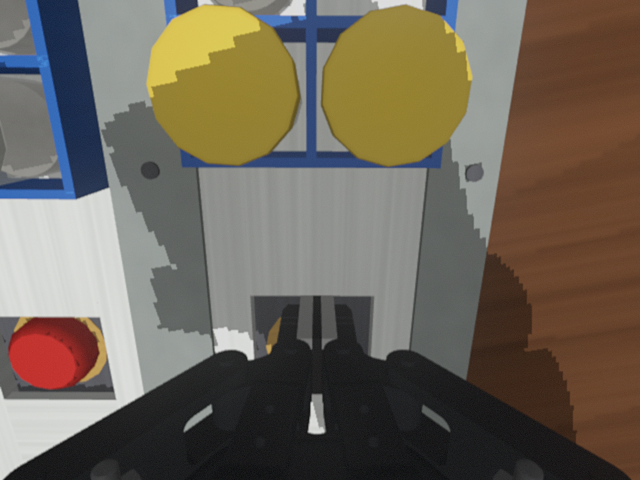

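The fingertip is now against the window's front edge (row 296), and the yellow rack's edge (row 165) has moved ahead of the white one (row 197). The carrier is running, so I continue.

>>> drive_tool([
  [0,0,-0.002,-0.0002,0],
  [0,0,-0.002,0,0],
  [0,0,-0.002,0,0],
  [0,0,0,0,0],
])

```text
clock: 7.0
ee_pos: [0.5283, -0.0092, 0.0219]
tcp_rot: [[-0.192, -0.981, -0.001], [-0.981, 0.192, -0.0], [0.0, 0.001, -1.0]]
wrist_force: [-4.6, 1.1, 2.3]
gripper_width: -0.0001
```

>>> drive_tool([
  [0,0,-0.002,0,0],
  [0,0,-0.002,0,0],
  [0,0,-0.002,-0.001,0],
  [0,0,-0.003,-0.001,0],
  [0,0,-0.003,0,0],
  [0,0,0,0,0],
])

```text
clock: 7.6
ee_pos: [0.5403, -0.0115, 0.0238]
tcp_rot: [[-0.192, -0.981, -0.001], [-0.981, 0.192, -0.0], [0.0, 0.001, -1.0]]
wrist_force: [-3.9, 1.1, -2.3]
gripper_width: 0.0002
```

>>> drive_tool([
  [0,0,-0.003,0,0],
  [0,0,-0.004,0,0],
  [0,0,-0.004,0,0],
  [0,0,-0.004,0,0],
  [0,0,-0.004,0,0],
  [0,0,-0.004,0,0],
  [0,0,-0.004,0,0],
  [0,0,-0.004,0,0],
  [0,0,-0.004,0,0],
  [0,0,-0.003,0,0],
  [0,0,0,0,0],
])

```text
clock: 8.7
ee_pos: [0.5782, -0.0188, 0.0241]
tcp_rot: [[-0.192, -0.981, 0.0], [-0.981, 0.192, -0.0], [-0.0, -0.0, -1.0]]
wrist_force: [-3.0, 0.4, -3.2]
gripper_width: 0.0004
```

```bash
python3 look.py w5;python3 - <<'E'
from h import *
p,_=optics.camera("side"); cv2.imwrite("pics/s5.png",cv2.resize(p[150:390,150:470],None,fx=2,fy=2,interpolation=cv2.INTER_CUBIC))
E
```

```text
8.7 [ 0.5782 -0.0188  0.0241] [-3.   0.4 -3.2]
red [ 62.  435.3] [ 46 427  39  23 368] world [0.5428 0.1046 0.032 ] tool [-0.1143  0.0585 -0.0079]
```

View pics/s5.png

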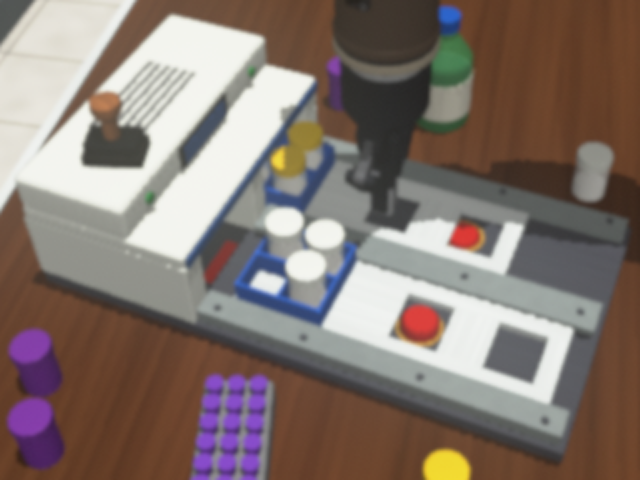

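The red plunger is appearing in the carrier's rear window (470,237), still under the bar's edge. About 10–15 mm remains, so I push slowly to the stop.

>>> drive_tool([
  [0,0,-0.003,0,0],
  [0,0,-0.003,0,0],
  [0,0,-0.002,0,0],
  [0,0,-0.002,0,0],
  [0,0,0,0,0],
])

```text
clock: 9.3
ee_pos: [0.5884, -0.0205, 0.0247]
tcp_rot: [[-0.192, -0.981, 0.002], [-0.981, 0.192, 0.0], [-0.0, -0.002, -1.0]]
wrist_force: [-1.7, 0.1, 1.7]
gripper_width: -0.0002
```

>>> drive_tool([
  [0,0,-0.002,0,0],
  [0,0,-0.001,0,0],
  [0,0,0,0,0],
])

```text
clock: 9.6
ee_pos: [0.5897, -0.0209, 0.0244]
tcp_rot: [[-0.192, -0.981, -0.001], [-0.981, 0.192, 0.0], [0.0, 0.001, -1.0]]
wrist_force: [-7.2, 1.6, 5.8]
gripper_width: -0.0001
```

```bash
python3 - <<'E'
from h import *
p,_=optics.camera("side"); a=cv2.resize(p[180:340,270:470],(800,600),interpolation=cv2.INTER_CUBIC); cv2.imwrite("pics/s6.png",a)
E
```

```text
(no output)
```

View pics/s6.png

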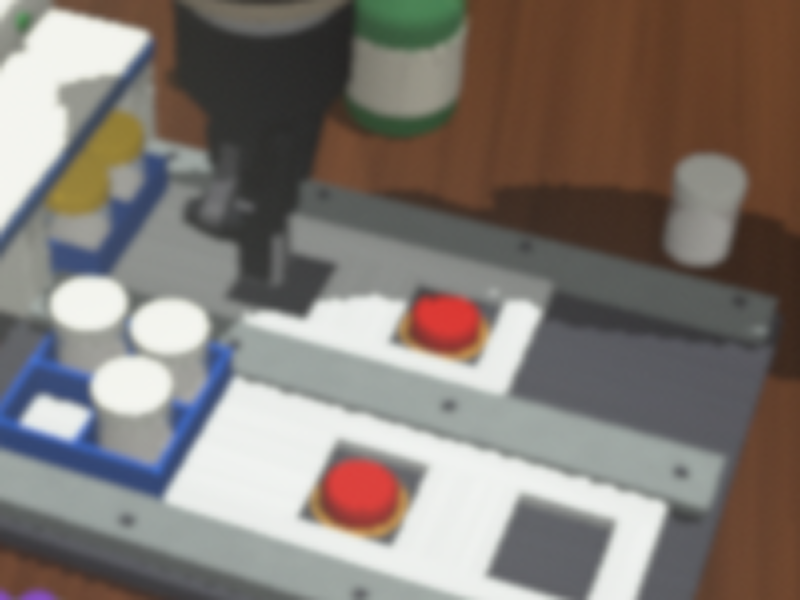

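The plunger is up in the rear window (445,320), looking like the left one, and the force rise indicates the end stop. I back off and lift clear.

>>> drive_tool([
  [0,0,0.004,0,0],
  [0,0,0.005,0,0],
  [0,0,0,0,0],
  [0,0,0,-0.01,0],
  [0,0,0,-0.02,0],
  [0,0,0,-0.03,0],
  [0,0,0.01,-0.04,0],
  [0,0,0.03,-0.04,0],
  [0,0,0.04,-0.03,0],
  [0,0,0.04,0,0],
  [0,0,0.04,0,0],
  [0,0,0,0,0],
])

```text
clock: 10.85
ee_pos: [0.42, 0.0119, 0.1949]
tcp_rot: [[-0.19, -0.982, -0.001], [-0.982, 0.19, -0.001], [0.002, 0.001, -1.0]]
wrist_force: [0.2, 0.7, -0.2]
gripper_width: 0.0003
```

```bash
python3 - <<'E'
from h import *
p,_=optics.camera("side"); s,_=optics.camera("scene"); w,_=optics.camera("wrist"); cv2.imwrite("pics/w7.png",w)
K,T=cam("side")
for c,st,m in blobs(p,(0,170,130),(8,255,255),60): print("red@.032",c.round(1),st,ray(K,T,c,.032).round(4))
c=np.zeros((600,800,3),np.uint8); c[:300,:400]=cv2.resize(p[160:340,200:440],(400,300)); c[:300,400:]=cv2.resize(s[140:380,160:480],(400,300)); c[300:,:400]=cv2.resize(w,(400,300)); cv2.imwrite("pics/c7.png",c)
st=status.observe(); print(st["clock"],st["ee_pos"],st["wrist_force"])
E
```

```text
red@.032 [360.  310.3] [352 304  17  14 185] [0.5243 0.1107 0.032 ]
11.0 [0.42563668 0.01125465 0.19512981] [0.81822176 0.22001641 0.57153059]
```

View pics/c7.png

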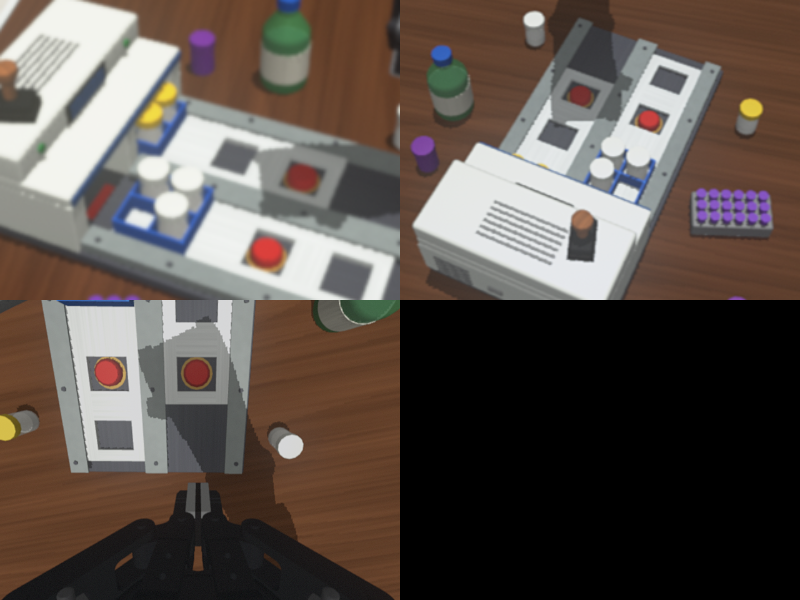

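Everything stands as it should, and the plunger sits in the rear window. I compare the two plungers' heights by depth, then hand in.

```bash
python3 - <<'E'
from h import *
from workcell import ticket
K,T=cam("wrist"); p,d=optics.camera("wrist")
hs=[]
for c,st,m in blobs(p,(0,150,70),(6,255,255),150):
    v,u=np.nonzero(m&(d>0)); z=d[v,u]
    X=T[:3,:3]@(np.linalg.inv(K)@np.c_[u,v,np.ones(len(u))].T*z)+T[:3,3:]
    hs.append(np.percentile(X[2],70)); print(c.round(),np.percentile(X[2],[50,70,90]).round(4),np.median(X[:2],1).round(4))
if len(hs)==2 and abs(hs[0]-hs[1])<.003: ticket.sign_off(); print("signed off")
E
```

```text
[314. 118.] [0.0307 0.0312 0.0319] [ 0.503  -0.0032]
[170. 117.] [0.0309 0.0313 0.0319] [0.5248 0.1067]
the job is handed in; nothing more can be done
signed off
```

The yellow-capped carrier is loaded and locked in the right lane, and I handed the job in at about 11 s. I pressed its plunger down with the shut fingertip and pushed the carrier by its front window edge to the end stop. The plunger came up in the rear window.

- **Lock:** wrist-camera depth put both plunger tops at about 31 mm above the table. The right one therefore stands as high as the untouched left one.
- **Surroundings:** the last pictures showed the white carrier and the loose things standing where they were. The yellow jars are now mostly hidden by the housing. Just before the hand lifted, the side view showed two of them upright in the rack; the third was out of sight.
- **Hand:** clear of everything, with no wrist force beyond noise.
- **Trouble on the way:** the first push stuck after about 2 mm, with roughly 20 N backward and 27 N upward at the wrist. The tip had reached deck level, most likely digging into the deck. I backed off, pushed about 1.5 mm higher, and it then ran through with wrist forces of about 12 N or less.

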